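Third hand: press a rack connector onto its post for bolting

ROBOT

A 6-joint arm with a two-finger parallel gripper is mounted at the origin on the work surface. World frame = base frame: x ahead of the robot, y to its left, z up, the work surface at z = 0. Lengths are in m, angles in degrees, forces in N, time in s.
With the tool pointing down it reaches from about 0.275 to 0.875 m from the base axis. Payload 12.5 kg.
Tool frame: the origin (TCP) lies at the centre of the arm's flange, where the gripper is bolted on; the fingertips stand 173 mm ahead of it and the grasp point (between the pads) lies 155 mm ahead of it (tip_extent is the z of the fingertips in the tool frame, in m); z points along the fingers, x is the direction in which the jaws open and shut, and the axes are right-handed (so a half turn about z gives the same grasp; the last joint's range is limited). The gripper opens to 85 mm and grips with 20 to 120 N. Pads are 22 mm wide; open, the fingers measure 114 mm over their backs; the gripper's body (76 mm by 85 mm) begins 54 mm behind the grasp point. The pads swing forward as they close: fully open they stand 13 mm farther back than shut.
Start: joints at [-79.79, 20.094, 94.641, -0, 65.266, -4.847], TCP at [0.143, -0.531, 0.405] pointing down, gripper open.
Joint ranges: [-157.81, 157.81], [-45, 120.19], [0.68, 151.7], [-89.99, 269.99], [4.06, 180], [-164.3, 164.3]. Speed limits (degrees/s): [127.2, 127.2, 159.86, 180, 180, 180].

INTERFACE

Orientations are given as [roll, pitch, yaw] about the fixed x, y, z axes, in that order (R = Rz(yaw) Ry(pitch) Rx(roll)).
In Python, from plant import * gives the robot as it stands.
- The arm moves only by the tool jog_arm, never from a script. Its argument "plan" is a list of rows, each a list of 7 numbers: the closure, from 0 (fully open) to 1 (shut), then the shift along the tool's x, y, z in m, then the turn, a rotation vector about the tool's x, y, z in units of 6 degrees (1.0 is 6 degrees). A call has 1 to 10 rows; each row is the pose to reach, as a shift and turn from the pose commanded when the call began, along the tool's axes at that moment; what a row does not reach only later rows make up. A row lasts 1/10 s, in which the tool goes at most 50 mm and 8.59 degrees, less where a joint would pass 70% of its speed; a pose out of reach is approached as far as the arm can. A call with a gripper value outside its range is refused whole. The fingers move at their own pace and stop on an object; the grip force is fixed at half the most. Time passes only in rows, so rows that repeat a pose let the fingers close. It gives the time, the measured TCP pose, the force and the opening at its end, in the units of the state.
- get_obs(): the state, without advancing time (a new reading comes with each control period).
- read_camera(name): name is "scene" or "top" or "wrist"; returns (picture, depth): 400x640x3 uint8, blue, green, red; 400x640 float32, m along the optical axis (not along the pixel's ray), 0 where there is no reading.
- camera_params(name): a dict with "intrinsics" (3x3 intrinsics, pixels), "k1" (the pictures are not rectified: a ray, as slopes to the right and down, at radius r is drawn at 1 + k1 r^2 times it, then the intrinsics apply), "rvec" (rotation vector, rad) and "tvec" (3), from world to camera coordinates, as OpenCV has them; the wrist camera has in their place "mount" (4x4, takes a point from camera to tool coordinates, whose origin is the TCP and whose axes are the tool frame's). Camera axes: x right, y down, z forward; pixel columns grow to the right and rows downward; lengths in m; the calibration is good to about 2 mm. A picture is of the moment at which its call begins: read the wrist's pose just before it. camera_params takes no time and is no camera call.
- hand_in(): hands the job in, once; it reports no verdict.
Trained networks look in the newest picture that a camera, given by its name, has taken for a name from the list of things; names that differ only in an ending like _2 or _b are one class to them, and where a whole thing is asked for, a point or a joint stands for the part that bears it (a point fixed in the world has none). Each returns a list of dicts, best first, with "score" (0 to 1); they miss things now and then, are a little off and sometimes report something else, mostly with a low value. They report only what shows in the picture. A call takes as long as a camera call. They do not tell look-alikes from the thing itself.
- recognise(camera, name): "location" ([x, y, z] in m, in the coordinates of the camera as it stood for that picture, good to about 4 mm: the middle of the surface that is visible of it).
- outline_of(camera, name): "pixels" (400x640 bool, what is visible of it).
The state is a dict: "time_s": time; "joint_pos": joint angles; "qvel": joint speeds; "joint_efforts": joint torques, N m; "tcp_pos": TCP position; "tcp_rot": TCP orientation; "force": force on the tool from outside, world axes, zero at the start; "ft_torque": the same for the moment, N m; "width": finger opening in m.
Only numpy, scipy, OpenCV 4.12 (cv2) and the standard library are available. Lean on these libraries where they do the work, as an engineer would, in place of code of your own. Each camera call takes 0.05 s, during which the arm holds its last target. There are 200 camera calls.

TASK

Be the third hand at the rack repair bench: pick up the orange connector bracket, stand it upright on the jig's aluminium bed and press its tall flat back flush against the front of the blue rack post, centred on the yellow clip, pushing the sprung post straight back until the black needle stands in the green part of the scale. Keep pressing steadily there for a couple of seconds and finish while still holding it so, because a colleague will now put the bolts in. Never ram the post to the end of its spring, and leave the grey bracket and everything else on the bench alone.

Things in the scene. Friction and masses are not known exactly. Their poses are not given: they have to be found in the camera images.
- bracket: orange steel bracket, 220 to 450 g, upright on the bench: 70 mm long (x), 50 wide (y), 60 high. Origin: centre of its underside, z up; +x is where its tall flat back faces. Back plate 50 wide, 60 high at x = 29 to 35; foot 5 thick; two parallel side cheeks 45 high, x = -20 to 30, outer faces at y = -25 and 25: grip across these from above
- bracket_face (a point): the point at the middle of the lower edge of the orange bracket's flat back: 35 mm ahead of the bracket's origin along its +x, at the height of the underside; axes as the bracket's
- jig: fixed jig: aluminium plate (sizes in mm) 260 (x) x 380 (y) x 10 thick, its top is the bed. Origin: centre of its underside; +x from the free bed towards the spring. Post's front face at x = 0 at rest, free bed x = -130 to 0; back stop behind the post, 55 high. Scale: black block at y = -159 to -185, x = -2 to 58, top 59 above the bench, coloured white, green, red towards +x
- rack_post: blue perforated rack post, 300 mm long along the jig's y, 60 deep (x), 50 high, from 12 to 62 above the bench. Origin: middle of the lower edge of its front face; axes as the jig's. It slides along the jig's x on a sprung sled and carries the black needle at its -y end
- sled (a joint): how far (m) the post is pushed back along the jig's +x: 0 at rest, 0.035 at the spring's end. The spring pushes back 0.6 N per mm (no preload, 0.3 N friction). The needle is in the green from 0.011 to 0.022 (6.6 to 13.2 N), best 0.0165; beyond that in the red
- clip_mark (a point): yellow clip on top of the post, 16 mm wide, 5 high, marking where the bracket belongs. The point is on the post's top front edge, at the clip's middle, 62 mm above the bench; axes as the jig's; it moves with the post. The clip is stiff and stays put on the post
- grey_bracket: a connector bracket of exactly the same shape and size as the orange one, but grey: not wanted, leave it; origin: centre of its underside
- screwdriver: screwdriver lying on the bench, leave it
- wrench: steel open-ended wrench lying on the bench, leave it
- bolt_jar: closed glass jar, 64 mm across, 85 high, leave it; origin: centre of its underside
- tape_roll: cardboard-brown roll, 100 mm across, 48 high, leave it; origin: centre of its underside
- carton: small brown carton 140 x 100 x 90 mm, leave it; origin: centre of its underside
- mug: blue ceramic mug, 80 mm across, 90 high, leave it; origin: centre of its underside
Things that resemble listed ones, but are neither listed nor needed, are in the scene too. Of the things that look like the bracket, the largest one is meant.

How it is judged (in metres and radians):
On the way, in this order (a step that is already met when the one before it is completed fails the run):
1. the orange bracket has been lifted off the bench (height (world z) of bracket above 0.014 m), for 0.1 s.
2. the bracket stands on the bed, flush on the post at the clip, pressed with the needle in the green for 1.5 s (value of joint sled between 0.01 and 0.023 m and contact force between bracket and rack_post between 5.5 and 15 N and y of bracket_face in the frame of clip_mark between -0.008 and 0.008 m and x of bracket_face in the frame of clip_mark between -0.005 and 0.005 m and z of bracket in the frame of jig between 0.006 and 0.015 m and angle between bracket's own z axis and vertical below 0.08 rad and angle between the x axis of bracket and the x axis of rack_post, either way round below 0.07 rad and contact force between the fingers and bracket above 1 N and contact force between each of the arm, the fingers and rack_post below 1 N), for 1.5 s.
At the end, for the whole second after the job is handed in: still held and at rest: bracket upright on the bed (5 mm, 0.08 rad), its back flat on the post (5 mm, 0.07 rad), centred within 8 mm of the clip, post pushed back 10 to 23 mm with 5.5 to 15 N between bracket and post, the fingers on the bracket and the robot not touching the post (all of step 2 and linear speed of bracket below 0.01 m/s and velocity of joint sled between -0.01 and 0.01 m/s); the arm keeps its last pose, push and grip.
It fails at once if the post was rammed to the end of its spring (beyond 31 mm) (value of joint sled above 0.031 m).
It fails at once if something else on the bench was moved more than 30 mm (distance of any of grey_bracket, screwdriver, wrench, bolt_jar, tape_roll, carton, mug from where it was at the start of the episode above 0.03 m).
It also fails if it takes over 45 s, if anything falls off the work surface, if the arm or the gripper's body presses on something with over 40 N, if the wrist force passes 120 N, or if a joint passes its speed limit or range.

## Working session

There is one attempt and no reset: what is moved stays moved. The work goes in short steps, Python scripts to look and compute and a tool call to move; the robot and the scene stay as the last step left them, time stands still between calls to the robot, and variables do not carry over. Pictures are saved under pics/ and viewed, about 8 in all and at most 12, crops included, and the job is handed in when it is done.

Besides the shell and the picture viewer there is one more tool, called after "Emit:" in YAML: its name, and indented under it one key for each argument. jog_arm: Moves the arm, as the interface text tells. Its arguments: {"type":"object","properties":{"plan":{"type":"array","items":{"type":"array","items":{"type":"number"}}}},"required":["plan"]}

```bash
mkdir -p pics; ls; cat > h.py <<'E'
from plant import *
import numpy as np, cv2
from scipy.spatial.transform import Rotation as R
def cam2world(name):
    p=camera_params(name)
    if 'rvec' in p:
        Rm=cv2.Rodrigues(np.array(p['rvec'],float))[0]; t=np.array(p['tvec'],float).ravel()
        return Rm.T, -Rm.T@t
    o=get_obs(); Rt=R.from_euler('xyz',o['tcp_rot'],degrees=True).as_matrix()
    M=np.array(p['mount']); return Rt@M[:3,:3], Rt@M[:3,3]+np.array(o['tcp_pos'])
def cloud(name,depth,T):
    p=camera_params(name); K=np.array(p['intrinsics'],float)
    h,w=depth.shape; v,u=np.mgrid[:h,:w]
    pts=np.stack([u.ravel(),v.ravel()],1).astype(np.float64)[:,None]
    s=cv2.undistortPoints(pts,K,np.array([p['k1'],0,0,0.]))[:,0].reshape(h,w,2)
    P=np.dstack([s*depth[...,None],depth])
    return P@T[0].T+T[1]
E
python3 - <<'E'
from h import *
print(get_obs())
for c in ['top','scene']:
    T=cam2world(c); im,d=read_camera(c); cv2.imwrite(f'pics/{c}.png',im); P=cloud(c,d,T); np.savez(f'{c}.npz',im=im,d=d,P=P)
    for n in ['bracket','grey_bracket','clip_mark','rack_post','jig']:
        for r in recognise(c,n)[:4]: print(c,n,round(r['score'],2),np.round(T[0]@np.array(r['location'])+T[1],3))
E
```

```text
pics
{'time_s': 0.0, 'joint_pos': array([-7.97900827e+01,  2.01233970e+01,  9.46778970e+01, -2.22070057e-03,
        6.52665678e+01, -4.84809887e+00]), 'qvel': array([ 0.05807643, -0.0504233 , -0.03901706, -0.00491683,  0.12316611,
        0.02597565]), 'joint_efforts': array([ 8.74289417e-04, -5.06103122e+01, -2.91408741e+01, -9.15562146e-05,
        4.51830027e-03,  1.99441683e-05]), 'tcp_pos': array([ 0.14287717, -0.53097446,  0.40416102]), 'tcp_rot': array([-1.79996273e+02,  6.77893368e-02, -7.49410513e+01]), 'force': array([ 0.05469405,  0.47732944, -0.5439051 ]), 'ft_torque': array([ 0.03537277, -0.04617936, -0.04432303]), 'width': 0.08533494040556823}
top bracket 0.74 [0.579 0.338 0.004]
top bracket 0.71 [0.69  0.336 0.001]
top bracket 0.56 [0.515 0.416 0.004]
top bracket 0.54 [ 0.655 -0.146  0.063]
top grey_bracket 0.75 [0.452 0.211 0.004]
top rack_post 0.69 [ 0.656 -0.151  0.062]
top rack_post 0.46 [0.743 0.211 0.086]
top jig 0.79 [ 0.628 -0.153  0.008]
top jig 0.72 [ 0.667 -0.141  0.065]
top jig 0.51 [ 0.322 -0.519  0.018]
top jig 0.33 [0.741 0.213 0.085]
scene bracket 0.65 [0.608 0.334 0.022]
scene bracket 0.63 [0.7   0.327 0.013]
scene bracket 0.58 [0.521 0.414 0.013]
scene grey_bracket 0.69 [0.48  0.203 0.032]
scene grey_bracket 0.32 [ 0.669 -0.149  0.013]
scene clip_mark 0.44 [ 0.669 -0.142  0.065]
scene rack_post 0.65 [ 0.671 -0.149  0.059]
scene jig 0.97 [ 0.67  -0.147  0.014]
```

View pics/top.png

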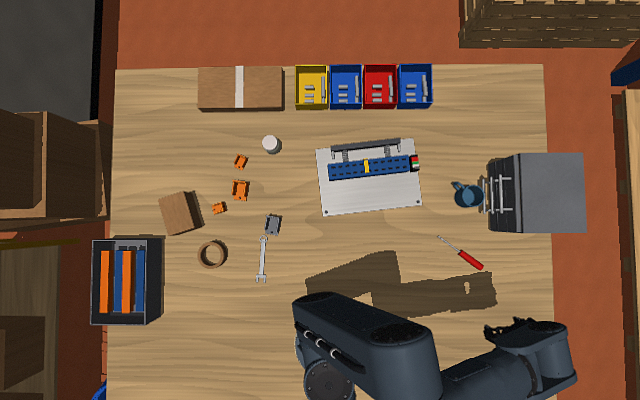

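View pics/scene.png

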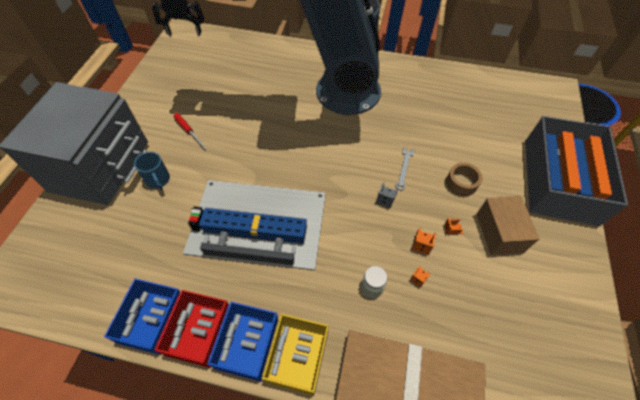

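The top picture shows three orange brackets: (240,190) is the largest, and (241,160) and (219,208) are smaller look-alikes. The grey bracket is at (273,224), and the jig's blue post with the yellow clip is at (367,167), with the needle and scale at (414,162). The scene view agrees.

```bash
python3 - <<'E'
from h import *
z=np.load('top.npz'); im,P=z['im'],z['P']; 
hsv=cv2.cvtColor(im,cv2.COLOR_BGR2HSV)
def mask(lo,hi): return cv2.inRange(hsv,lo,hi)>0
o=mask((3,170,110),(14,255,255))
n,l,s,c=cv2.connectedComponentsWithStats(o.astype(np.uint8))
for i in range(1,n):
    if s[i,4]>30 and s[i,0]>200 and s[i,0]<300:
        Q=P[l==i]; print('orange',s[i],Q.mean(0).round(3),Q.min(0).round(3),Q.max(0).round(3))
        if s[i,4]>150:
            H=Q[Q[:,2]>.05]; print(len(H),H.round(3)[:30])
            for a,b in((.035,.05),(-.01,.015)):
                L=Q[(Q[:,2]>a)&(Q[:,2]<b)]; print(a,len(L),L.mean(0).round(3), cv2.minAreaRect(L[:,:2].astype(np.float32)))
reg=np.zeros(o.shape,bool); reg[130:225,300:440]=1
b=mask((100,100,40),(130,255,255))&reg; Q=P[b]; Q=Q[(Q[:,2]>.052)&(Q[:,2]<.07)]
print('post',len(Q),cv2.minAreaRect((Q[:,:2]*1000).astype(np.float32)),Q[:,2].mean())
y=mask((20,120,120),(35,255,255))&reg; print('clip',y.sum(),np.median(P[y],0).round(4),P[y].min(0).round(3),P[y].max(0).round(3))
p=(hsv[...,1]<40)&(hsv[...,2]>120)&reg; Q=P[p]; Q=Q[(Q[:,2]>0)&(Q[:,2]<.02)]
print('plate',len(Q),cv2.minAreaRect((Q[:,:2]*1000).astype(np.float32)),Q[:,2].mean())
c=cv2.resize(im[140:230,200:440],None,fx=3.3,fy=3.3,interpolation=cv2.INTER_CUBIC); cv2.imwrite('pics/c1.png',c)
print(camera_params('wrist'))
E
```

```text
orange [234 154  12  16  97] [0.688 0.334 0.026] [ 0.464  0.001 -0.003] [0.715 0.36  1.394]
orange [233 180  13  21 168] [0.578 0.329 0.038] [ 0.464  0.001 -0.005] [0.615 0.36  1.394]
18 [[6.150e-01 3.500e-01 5.800e-02]
 [6.150e-01 3.460e-01 5.700e-02]
 [6.140e-01 3.420e-01 6.200e-02]
 [6.150e-01 3.380e-01 6.100e-02]
 [6.140e-01 3.300e-01 6.400e-02]
 [6.120e-01 3.480e-01 5.200e-02]
 [4.640e-01 1.000e-03 1.394e+00]
 [6.110e-01 3.400e-01 5.500e-02]
 [6.110e-01 3.350e-01 5.900e-02]
 [6.110e-01 3.280e-01 5.800e-02]
 [6.110e-01 3.210e-01 5.500e-02]
 [6.110e-01 3.170e-01 5.800e-02]
 [6.110e-01 3.130e-01 5.800e-02]
 [6.070e-01 3.170e-01 5.600e-02]
 [6.080e-01 3.140e-01 5.100e-02]
 [6.060e-01 3.070e-01 6.500e-02]
 [4.640e-01 1.000e-03 1.394e+00]
 [4.640e-01 1.000e-03 1.394e+00]]
0.035 17 [0.588 0.319 0.044] ((0.595116913318634, 0.32432737946510315), (0.06434579193592072, 0.02741117589175701), 40.06692123413086)
-0.01 131 [0.575 0.338 0.004] ((0.5779048204421997, 0.33575937151908875), (0.04377508908510208, 0.06443798542022705), 82.6463623046875)
orange [212 202  11  12  81] [0.514 0.424 0.01 
[... 239 characters left out ...]
2 -0.134  0.071]
plate 4540 ((629.444091796875, -155.11952209472656), (259.18707275390625, 380.0010681152344), 6.344048023223877) 0.009104773061710623
{'intrinsics': array([[294.06321044,   0.        , 322.87093381],
       [  0.        , 294.06321044, 199.27267177],
       [  0.        ,   0.        ,   1.        ]]), 'k1': -0.022841794303241566, 'mount': array([[ 9.99999960e-01,  1.28020889e-04,  2.51379923e-04,
         1.23450046e-04],
       [-1.91465142e-04,  9.62434144e-01,  2.71515159e-01,
        -6.82671488e-02],
       [-2.07177009e-04, -2.71515196e-01,  9.62434130e-01,
         3.08429351e-02],
       [ 0.00000000e+00,  0.00000000e+00,  0.00000000e+00,
         1.00000000e+00]])}
```

View pics/c1.png

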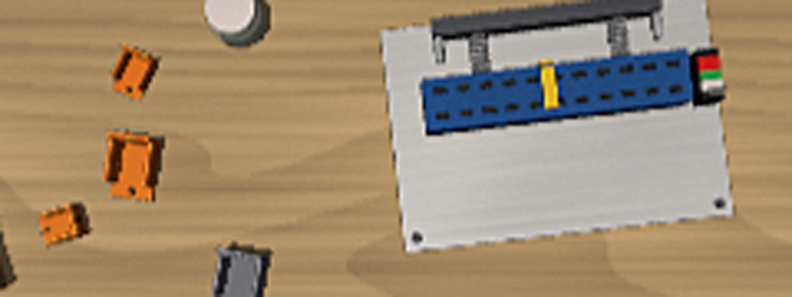

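The large orange bracket is about (0.581, 0.330), with its back facing +x and a yaw of about -8°. The jig yaw is about +6.35°, with its origin near (0.629, -0.155). Now I'll move above the bracket.

Emit:
jog_arm:
  plan:
    - [0,-0.718,-0.647,0.085,0,0,3.83]
    - [0,-0.718,-0.647,0.085,0,0,3.83]
    - [0,-0.718,-0.647,0.085,0,0,3.83]
    - [0,-0.718,-0.647,0.085,0,0,3.83]
    - [0,-0.718,-0.647,0.085,0,0,3.83]
    - [0,-0.718,-0.647,0.085,0,0,3.83]
    - [0,-0.718,-0.647,0.085,0,0,3.83]
    - [0,-0.718,-0.647,0.085,0,0,3.83]
    - [0,-0.718,-0.647,0.085,0,0,3.83]
    - [0,-0.718,-0.647,0.085,0,0,3.83]

```text
time_s: 1.6
tcp_pos: [0.3692, -0.0852, 0.3611]
tcp_rot: [-179.9, -0.0, -97.9]
force: [0.9, -0.4, 0.3]
width: 0.0858
```

Emit:
jog_arm:
  plan:
    - [0,-0.44,-0.153,0.041,0,0,0]
    - [0,-0.44,-0.153,0.041,0,0,0]
    - [0,-0.44,-0.153,0.041,0,0,0]
    - [0,-0.44,-0.153,0.041,0,0,0]
    - [0,-0.44,-0.153,0.041,0,0,0]
    - [0,-0.44,-0.153,0.041,0,0,0]
    - [0,-0.44,-0.153,0.041,0,0,0]
    - [0,-0.44,-0.153,0.041,0,0,0]
    - [0,-0.44,-0.153,0.041,0,0,0]
    - [0,-0.44,-0.153,0.041,0,0,0]

```text
time_s: 2.6
tcp_pos: [0.5816, 0.3311, 0.319]
tcp_rot: [-180.0, 0.0, -97.8]
force: [-0.3, -0.6, -0.3]
width: 0.0859
```

```bash
cat > w.py <<'E'
from h import *
import sys
T=cam2world('wrist'); im,d=read_camera('wrist'); cv2.imwrite(f'pics/{sys.argv[1]}.png',im)
P=cloud('wrist',d,T); np.savez('wrist.npz',im=im,d=d,P=P)
o=get_obs(); print(o['time_s'],o['tcp_pos'].round(4),o['tcp_rot'].round(2),o['force'].round(2))
hsv=cv2.cvtColor(im,cv2.COLOR_BGR2HSV)
E
python3 - w1 <<'E'
exec(open('w.py').read())
m=(cv2.inRange(hsv,(2,150,60),(15,255,255))>0)&(d>0)
n,l,s,c=cv2.connectedComponentsWithStats(m.astype(np.uint8))
i=1+np.argmax(s[1:,4]); Q=P[l==i]; print(s[i],Q.min(0).round(3),Q.max(0).round(3))
for a,b in((.054,.068),(.040,.050),(.002,.01)):
    L=Q[(Q[:,2]>a)&(Q[:,2]<b)]; print(a,len(L),np.median(L[:,2]).round(4),cv2.minAreaRect((L[:,:2]*1000).astype(np.float32)))
E
```

```text
2.65 [0.5818 0.3315 0.3188] [-1.7999e+02  5.0000e-02 -9.7780e+01] [-1.58  0.21 -0.96]
[ 289  156   64   69 3231] [ 0.542  0.3   -0.001] [0.617 0.361 0.062]
0.054 507 0.0598 ((610.6194458007812, 329.23370361328125), (48.885047912597656, 5.8427557945251465), 82.11600494384766)
0.04 630 0.0449 ((586.45458984375, 332.18780517578125), (49.29335403442383, 55.22803497314453), 82.80486297607422)
0.002 1544 0.005 ((579.3966064453125, 333.71112060546875), (47.19386291503906, 68.78633117675781), 81.78378295898438)
```

View pics/w1.png

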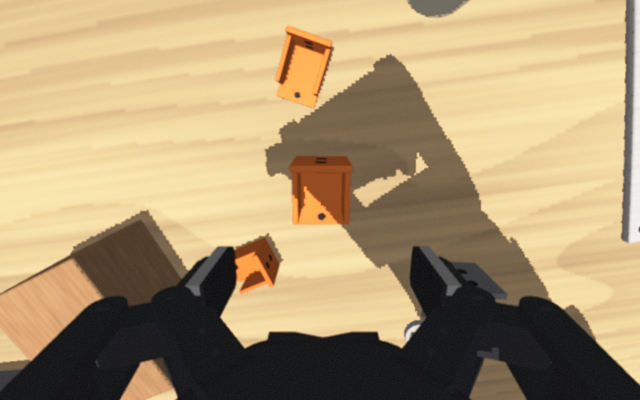

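The picture shows the large bracket upright at (321,190), back plate up (+x), with its yaw matching the tool. The small look-alikes at (303,68) and (257,262) are clear of the fingers. Descend and grip.

Emit:
jog_arm:
  plan:
    - [0,-0.002,-0.002,0.04,0,0,0]
    - [0,-0.002,-0.002,0.075,0,0,0]
    - [0,-0.002,-0.002,0.105,0,0,0]
    - [0,-0.002,-0.002,0.125,0,0,0]
    - [0,-0.002,-0.002,0.137,0,0,0]
    - [0,-0.002,-0.002,0.137,0,0,0]
    - [0.6,-0.002,-0.002,0.137,0,0,0]
    - [1,-0.002,-0.002,0.137,0,0,0]
    - [1,-0.002,-0.002,0.137,0,0,0]
    - [1,-0.002,-0.002,0.137,0,0,0]

```text
time_s: 3.65
tcp_pos: [0.5837, 0.3296, 0.1847]
tcp_rot: [-179.9, 0.1, -97.9]
force: [-0.4, -0.2, 6.0]
width: 0.0492
```

Emit:
jog_arm:
  plan:
    - [1,0,0,0,0,0,0]
    - [1,0,0,0,0,0,0]
    - [1,0,0,0,0,0,0]
    - [1,0,0,0,0,0,0]
    - [1,0,0,0,0,0,0]

```text
time_s: 4.15
tcp_pos: [0.5837, 0.3296, 0.1847]
tcp_rot: [-179.9, 0.1, -97.9]
force: [-0.3, 0.7, 5.5]
width: 0.0491
```

Emit:
jog_arm:
  plan:
    - [1,0,0,-0.01,0,0,0]
    - [1,0,0,-0.03,0,0,0]
    - [1,0,0,-0.06,0,0,0]
    - [1,0,0,-0.1,0,0,0]
    - [1,0,0,-0.13,0,0,0]
    - [1,0,0,-0.14,0,0,0]
    - [1,0,0,-0.14,0,0,0]
    - [1,0,0,-0.14,0,0,0]

```text
time_s: 4.95
tcp_pos: [0.5828, 0.329, 0.3213]
tcp_rot: [179.9, -0.1, -97.9]
force: [-0.1, -0.2, -2.8]
width: 0.0492
```

```bash
cat > br.py <<'E'
exec(open('w.py').read())
# bracket relative to TCP in tool coordinates
Rt=R.from_euler('xyz',o['tcp_rot'],degrees=True).as_matrix()
m=(cv2.inRange(hsv,(2,150,40),(15,255,255))>0)&(d>0)&(d<.25)
Q=(P[m]-o['tcp_pos'])@Rt; print('bracket tool-frame: n',len(Q),Q.min(0).round(4),Q.max(0).round(4))
for z in np.arange(.10,.19,.01):
    L=Q[(Q[:,2]>z)&(Q[:,2]<z+.01)]
    if len(L)>20: print(round(z,2),len(L),np.median(L,0).round(4),cv2.minAreaRect((L[:,:2]*1000).astype(np.float32)))
E
python3 br.py w2
```

```text
5.0 [0.5828 0.329  0.3208] [ 1.7984e+02 -1.0000e-01 -9.7920e+01] [ 0.58 -0.26 -3.71]
bracket tool-frame: n 14618 [-0.0394 -0.1325  0.0987] [0.0258 0.0405 0.3066]
0.12 2937 [ 0.0007 -0.0277  0.1246] ((0.3738994598388672, -26.6802921295166), (49.81773376464844, 6.905249118804932), 0.06936267018318176)
0.13 2773 [ 0.0026 -0.0106  0.1388] ((0.24161529541015625, -3.408418655395508), (49.685203552246094, 53.50852584838867), 0.008473033085465431)
0.14 1647 [-0.003  -0.029   0.1439] ((-6.229522705078125, -2.843120574951172), (63.8042106628418, 55.16474151611328), 1.0839505195617676)
0.15 1117 [ 0.0008 -0.0292  0.1547] ((-6.441064834594727, -3.0090599060058594), (53.87828063964844, 62.482913970947266), 89.86235809326172)
0.16 813 [ 0.0008 -0.0293  0.1648] ((-5.852701187133789, -2.870014190673828), (61.1552848815918, 54.19402313232422), 0.1657874882221222)
0.17 4258 [0.0009 0.0167 0.1791] ((0.4470367431640625, 5.024410247802734), (69.67376708984375, 47.92971420288086), 89.87391662597656)
0.18 433 [0.0009 0.0132 0.1803] ((0.6359329223632812, 5.407417297363281), (70.15117645263672, 47.03662109375), 89.92341613769531)
```

View pics/w2.png

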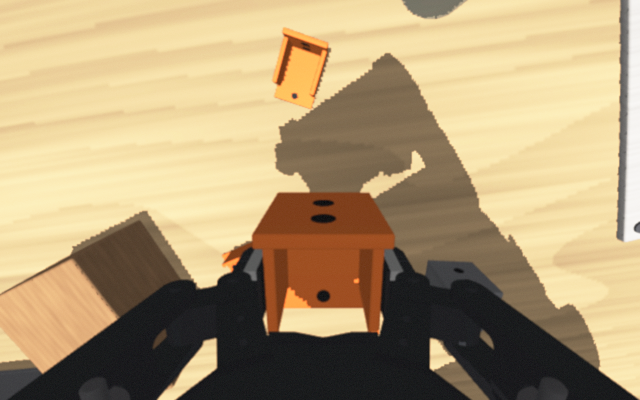

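The bracket is held squarely: in the tool frame its back face is at y≈-0.030, its underside at z≈0.184, and its lateral offset is about 0.4 mm. In the picture the back plate spans (253–395, 193–248). Next, carry it to the jig, short of the post and above it.

Emit:
jog_arm:
  plan:
    - [1,0.04,-0.002,0,0,0,-0.3]
    - [1,0.09,-0.005,0,0,0,-0.6]
    - [1,0.14,-0.007,0.0,0,0,-0.9]
    - [1,0.19,-0.009,0.0,0,0,-1.2]
    - [1,0.24,-0.012,0.0,0,0,-1.5]
    - [1,0.29,-0.014,0.0,0,0,-1.8]
    - [1,0.34,-0.016,0.0,0,0,-2.1]
    - [1,0.39,-0.018,0.0,0,0,-2.38]
    - [1,0.43,-0.021,0,0,0,-2.38]
    - [1,0.465,-0.023,0.01,0,0,-2.38]

```text
time_s: 6.0
tcp_pos: [0.5415, -0.1367, 0.3123]
tcp_rot: [180.0, 0.0, -83.7]
force: [1.2, 0.4, -3.6]
width: 0.049
```

Emit:
jog_arm:
  plan:
    - [1,0.015,0,0.005,0,0,0]
    - [1,0.021,0,0.01,0,0,0]
    - [1,0.021,0,0.01,0,0,0]
    - [1,0.021,0,0.01,0,0,0]
    - [1,0.021,0,0.01,0,0,0]

```text
time_s: 6.5
tcp_pos: [0.5444, -0.1542, 0.303]
tcp_rot: [-180.0, 0.0, -83.6]
force: [0.1, -0.1, -3.1]
width: 0.0492
```

```bash
cat > jg.py <<'E'
exec(open('w.py').read())
from scipy.optimize import least_squares
V=(P[...,0]>.4)&(P[...,0]<.85)&(P[...,1]>-.4)&(P[...,1]<.1)&(d>0.1)
b=(cv2.inRange(hsv,(100,90,20),(130,255,255))>0)&V&(P[...,2]>.045)
Q=P[b]; print('post z hist',np.median(Q[Q[:,2]>.055],0).round(4))
T2=Q[Q[:,2]>.058]; 
rect=cv2.minAreaRect((T2[:,:2]*1000).astype(np.float32)); print('post top rect',rect)
th=np.deg2rad(6.35); ex=np.array([np.cos(th),np.sin(th)]); ey=np.array([-ex[1],ex[0]])
# front edge: min along ex per lateral bin
s=T2[:,:2]@ex; t=T2[:,:2]@ey
bins=np.arange(t.min()+.005,t.max()-.005,.004)
e=np.array([[x,np.percentile(s[abs(t-x)<.002],1)] for x in bins if (abs(t-x)<.002).sum()>15])
k=np.polyfit(e[:,0],e[:,1],1); 
r=e[:,1]-np.polyval(k,e[:,0]); e=e[abs(r)<.002]; k=np.polyfit(e[:,0],e[:,1],1)
yaw=6.35-np.rad2deg(np.arctan(k[0])); print('front edge yaw',yaw.round(2),'rms',np.std(e[:,1]-np.polyval(k,e[:,0])).round(5))
y=(cv2.inRange(hsv,(20,110,80),(36,255,255))>0)&V&(P[...,2]>.06); C=P[y]
ct=C[:,:2]@ey; print('clip n',y.sum(),'lateral',np.percentile(ct,[2,50,98]).round(4),'z',np.median(C[:,2]).round(4))
mid=(np.percentile(ct,2)+np.percentile(ct,98))/2
tcp=o['tcp_pos'][:2]
print('face s at clip',np.polyval(k,mid).round(4),'gap face to bracket(tcp+.030)',(np.polyval(k,mid)-tcp@ex-.030).round(4),'lateral clip-tcp (jig y)',(mid-tcp@ey).round(4))
g=(hsv[...,1]<60)&V&(P[...,2]<.02)&(P[...,2]>.004); print('bed z',np.median(P[g][:,2]).round(4), np.percentile(P[g][:,2],[10,90]).round(4))
E
python3 jg.py w3; python3 - <<'E'
E
```

```text
6.55 [ 0.5444 -0.1543  0.3031] [-179.98   -0.    -83.56] [-0.16  1.11 -2.49]
post z hist [ 0.6576 -0.1615  0.0619]
post top rect ((619.065185546875, -157.65911865234375), (135.4269561767578, 300.1127624511719), 6.555434703826904)
front edge yaw 6.26 rms 0.00025
clip n 1896 lateral [-0.2234 -0.2156 -0.208 ] z 0.067
face s at clip 0.6087 gap face to bracket(tcp+.030) 0.0547 lateral clip-tcp (jig y) -0.0021
bed z 0.01 [0.0091 0.0109]
```

View pics/w3.png

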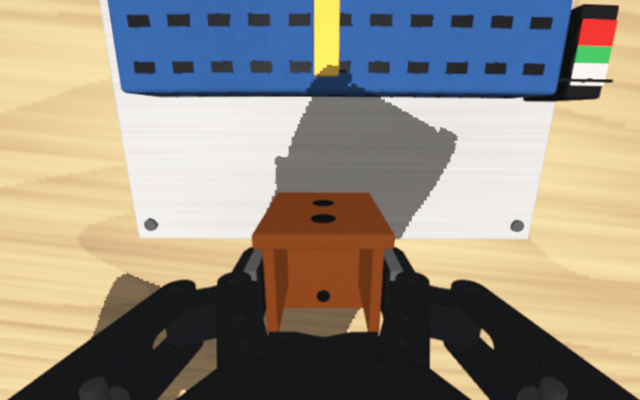

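The bracket is lined up in front of the clip at (327,75), and the needle is in the white at (590,81). There's a 55 mm gap and a 2 mm lateral correction to make. Lowering, with part of the advance.

Emit:
jog_arm:
  plan:
    - [1,0.002,-0.01,0.03,0,0,0]
    - [1,0.002,-0.02,0.06,0,0,0]
    - [1,0.002,-0.025,0.085,0,0,0]
    - [1,0.002,-0.03,0.1,0,0,0]
    - [1,0.002,-0.03,0.105,0,0,0]
    - [1,0.002,-0.03,0.105,0,0,0]
    - [1,0.002,-0.03,0.105,0,0,0]
    - [1,0.002,-0.03,0.105,0,0,0]

```text
time_s: 7.35
tcp_pos: [0.5744, -0.154, 0.199]
tcp_rot: [-179.9, -0.0, -83.6]
force: [-0.6, -0.1, -3.8]
width: 0.0495
```

```bash
python3 br.py w4 | head -2; python3 jg.py w5
```

```text
7.4 [ 0.5744 -0.1541  0.1989] [-1.7992e+02 -4.0000e-02 -8.3640e+01] [-0.73 -0.04 -3.58]
bracket tool-frame: n 14162 [-0.0354 -0.0301  0.1003] [0.036  0.049  0.1885]
7.45 [ 0.5743 -0.1541  0.1987] [-1.7994e+02 -3.0000e-02 -8.3650e+01] [-0.6  -0.75 -3.6 ]
post z hist [ 0.6389 -0.1507  0.0618]
post top rect ((643.5774536132812, -145.5213165283203), (30.30599021911621, 240.75222778320312), 6.174916744232178)
front edge yaw 6.2 rms 0.00019
clip n 25 lateral [-0.224  -0.2239 -0.2187] z 0.0622
face s at clip 0.609 gap face to bracket(tcp+.030) 0.0252 lateral clip-tcp (jig y) -0.0047
bed z 0.01 [0.0092 0.0108]
```

Emit:
jog_arm:
  plan:
    - [1,-0.001,-0.005,0.001,0,0,0]
    - [1,-0.001,-0.01,0.002,0,0,0]
    - [1,-0.001,-0.015,0.003,0,0,0]
    - [1,-0.001,-0.02,0.004,0,0,0]
    - [1,-0.001,-0.02,0.004,0,0,0]
    - [1,-0.001,-0.02,0.004,0,0,0]

```text
time_s: 8.05
tcp_pos: [0.5946, -0.1509, 0.1947]
tcp_rot: [-179.9, -0.0, -83.6]
force: [-1.8, 0.4, 6.4]
width: 0.049
```

Emit:
jog_arm:
  plan:
    - [1,0,0,-0.0007,0,0,0]
    - [1,0,-0.002,-0.0007,0,0,0]
    - [1,0,-0.004,-0.0007,0,0,0]
    - [1,0,-0.006,-0.0007,0,0,0]
    - [1,0,-0.008,-0.0007,0,0,0]
    - [1,0,-0.01,-0.0007,0,0,0]
    - [1,0,-0.012,-0.0007,0,0,0]
    - [1,0,-0.012,-0.0007,0,0,0]
    - [1,0,-0.012,-0.0007,0,0,0]

```text
time_s: 8.95
tcp_pos: [0.6058, -0.1496, 0.1947]
tcp_rot: [179.9, 0.0, -83.7]
force: [-6.7, -0.7, 5.9]
width: 0.0492
```

```bash
python3 br.py w6|tail -12; python3 jg.py w7
```

```text
9.0 [ 0.6058 -0.1496  0.1947] [ 1.7993e+02  2.0000e-02 -8.3650e+01] [-6.19 -0.79  6.18]
bracket tool-frame: n 10989 [-0.0347 -0.0301  0.101 ] [0.0251 0.0466 0.1853]
0.12 2867 [ 0.0003 -0.0275  0.125 ] ((0.15973663330078125, -26.568233489990234), (6.977720260620117, 49.3226432800293), 89.85450744628906)
0.13 1980 [ 0.001  -0.0079  0.1391] ((0.27393150329589844, -3.347616195678711), (49.42408752441406, 53.12929916381836), 0.006834630388766527)
0.14 1171 [0.0199 0.0031 0.1408] ((0.07049369812011719, 3.9138832092285156), (39.98430252075195, 50.054195404052734), 89.95892333984375)
0.15 386 [0.0199 0.006  0.1545] ((0.061038970947265625, 7.0010480880737305), (40.81023406982422, 35.01028060913086), 0.4891510605812073)
0.16 302 [1.000e-04 9.300e-03 1.647e-01] ((0.06081962585449219, 9.449865341186523), (40.52735137939453, 31.012786865234375), 0.048979099839925766)
0.17 3155 [-0.0002  0.0197  0.1794] ((0.4871234893798828, 19.196062088012695), (44.72597885131836, 41.55191421508789), 0.47800129652023315)
0.18 1127 [0.0003 0.0201 0.1803] ((-7.669301986694336, 22.875524520874023), (41.861083984375, 58.42604064941406), 84.3387222290039)
9.05 [ 0.6058 -0.1496  0.1947] [ 1.7994e+02  1.0000e-02 -8.3650e+01] [-7.37 -0.92  6.31]
post z hist [ 0.6515 -0.1433  0.0619]
post top rect ((654.2608642578125, -143.25662231445312), (37.82883071899414, 244.76296997070312), 6.25978422164917)
front edge yaw 6.32 rms 0.00022
clip n 472 lateral [-0.2239 -0.2163 -0.2081] z 0.0665
face s at clip 0.6162 gap face to bracket(tcp+.030) 0.0007 lateral clip-tcp (jig y) -0.0003
bed z 0.0099 [0.0092 0.0107]
```

Emit:
jog_arm:
  plan:
    - [1,0,-0.0015,0,0,0,0]
    - [1,0,-0.003,0,0,0,0]
    - [1,0,-0.0045,0,0,0,0]
    - [1,0,-0.006,0,0,0,0]
    - [1,0,-0.0075,0,0,0,0]
    - [1,0,-0.009,0,0,0,0]
    - [1,0,-0.009,0,0,0,0]
    - [1,0,-0.009,0,0,0,0]

```text
time_s: 9.85
tcp_pos: [0.6142, -0.1487, 0.1947]
tcp_rot: [179.8, 0.0, -83.7]
force: [-12.9, -2.0, 10.4]
width: 0.049
```

```bash
python3 br.py w8|head -5; python3 jg.py w9
```

```text
9.9 [ 0.6142 -0.1487  0.1947] [ 1.7982e+02  4.0000e-02 -8.3660e+01] [-13.32  -1.99  10.26]
bracket tool-frame: n 11011 [-0.0347 -0.03    0.1001] [0.0344 0.0467 0.1854]
0.12 2854 [ 0.0003 -0.0275  0.1249] ((0.18277740478515625, -26.49782943725586), (49.33000564575195, 6.799720287322998), 0.2423573136329651)
0.13 1955 [ 0.0007 -0.009   0.1391] ((0.29201507568359375, -3.3353309631347656), (53.02294158935547, 49.55435562133789), 89.93773651123047)
0.14 1224 [0.02   0.003  0.1408] ((0.26772499084472656, 4.073110580444336), (50.6031379699707, 40.428192138671875), 0.2891507148742676)
9.95 [ 0.6142 -0.1487  0.1947] [ 1.7982e+02  4.0000e-02 -8.3650e+01] [-12.42  -1.9   10.  ]
post z hist [ 0.6594 -0.1399  0.0619]
post top rect ((662.2645263671875, -143.49288940429688), (37.887298583984375, 245.34275817871094), 6.106247425079346)
front edge yaw 6.24 rms 0.00016
clip n 460 lateral [-0.224  -0.2159 -0.2084] z 0.0666
face s at clip 0.6244 gap face to bracket(tcp+.030) 0.0004 lateral clip-tcp (jig y) -0.0005
bed z 0.01 [0.0092 0.0108]
```

View pics/w9.png

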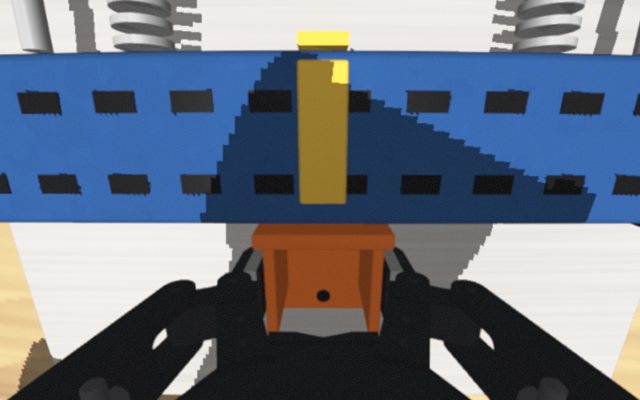

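The bracket's back is flush on the post and centred under the clip (clip at x 298–348, bracket at 253–395). Sled is about 15.6 mm. Hold, then check the needle from outside.

Emit:
jog_arm:
  plan:
    - [1,0,-0.0005,0,0,0,0]
    - [1,0,-0.0005,0,0,0,0]
    - [1,0,-0.0005,0,0,0,0]
    - [1,0,-0.0005,0,0,0,0]
    - [1,0,-0.0005,0,0,0,0]
    - [1,0,-0.0005,0,0,0,0]
    - [1,0,-0.0005,0,0,0,0]
    - [1,0,-0.0005,0,0,0,0]
    - [1,0,-0.0005,0,0,0,0]
    - [1,0,-0.0005,0,0,0,0]

```text
time_s: 10.95
tcp_pos: [0.6145, -0.1487, 0.1947]
tcp_rot: [179.8, 0.0, -83.7]
force: [-14.3, -2.1, 11.8]
width: 0.0489
```

Emit:
jog_arm:
  plan:
    - [1,0,0,0,0,0,0]
    - [1,0,0,0,0,0,0]
    - [1,0,0,0,0,0,0]
    - [1,0,0,0,0,0,0]
    - [1,0,0,0,0,0,0]
    - [1,0,0,0,0,0,0]
    - [1,0,0,0,0,0,0]
    - [1,0,0,0,0,0,0]
    - [1,0,0,0,0,0,0]
    - [1,0,0,0,0,0,0]

```text
time_s: 11.95
tcp_pos: [0.6145, -0.1487, 0.1947]
tcp_rot: [179.8, 0.0, -83.7]
force: [-14.6, -2.0, 12.6]
width: 0.0494
```

```bash
python3 jg.py w10|grep -v z; python3 - <<'E'
from h import *
a=read_camera('scene')[0][190:280,170:340]; b=read_camera('top')[0][125:215,300:440]
r=lambda x:cv2.resize(x,(560,290),interpolation=cv2.INTER_CUBIC)
cv2.imwrite('pics/chk.png',np.vstack([r(a),r(b)]))
E
```

```text
12.0 [ 0.6146 -0.1487  0.1947] [ 1.7979e+02  5.0000e-02 -8.3660e+01] [-14.42  -1.84  11.56]
post top rect ((662.2526245117188, -142.90338134765625), (37.669715881347656, 246.26913452148438), 6.141237258911133)
front edge yaw 6.27 rms 0.00019
face s at clip 0.6246 gap face to bracket(tcp+.030) 0.0002 lateral clip-tcp (jig y) -0.0003
```

View pics/chk.png

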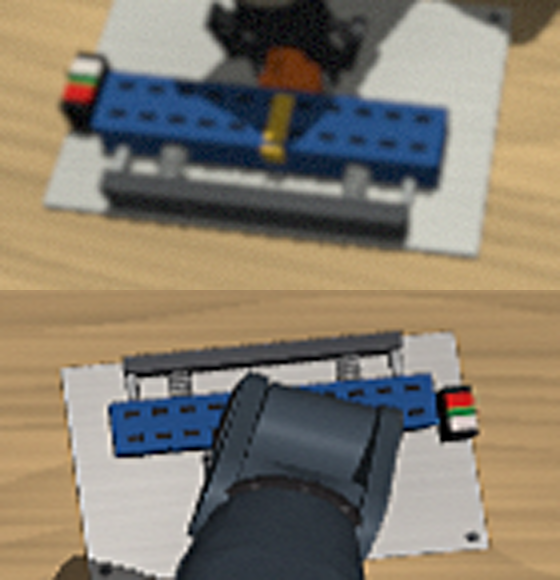

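The bracket is still centred and flush, and both outside views show the needle in the green, at roughly (85,78) and (460,412). Sled is about 15.8 mm, steady for over 2 s. Handing in.

```bash
python3 -c "
from plant import *
print(hand_in()); o=get_obs(); print(o['time_s'],o['tcp_pos'],o['force'],o['width'])"
```

```text
the job is handed in; nothing more can be done
None
the job is handed in; nothing more can be done
```

The large orange bracket is standing on the jig bed, pressed flush against the blue post at the yellow clip. I handed the job in at about 12 s with the arm still holding it there. The hand-in gives no verdict.

**Last checks before hand-in:**
- **Needle:** the post was pushed back about 15.8 mm, so the spring pushes back about 9.5 N. The needle was in the green in both outside views, and the position held steady for 2 s.
- **Fit:** the bracket's back was within about 0.2 mm of the post face. It was within about 1 mm of the clip's middle, and yaw differed by less than 0.5°.
- **Height and tilt:** the bracket stood on the bed (underside about 10 mm above the bench), with the tool tilted about 0.2°.

**One disagreement:** the wrist read about 14.5 N along the push, against the roughly 9.5 N the spring should give. I put the difference down to the bracket's foot rubbing on the bed, where it bears down with about 15 N. I did not measure the contact force between bracket and post separately.

I didn't touch the grey bracket or anything else on the bench, but I did not re-measure their positions at the end.

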